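# Brake lever check on a trolley push bar

## Robot

A 7-joint arm with a two-finger parallel gripper is mounted at the origin on the work surface. World frame = base frame: x ahead of the robot, y to its left, z up, the work surface at z = 0. Lengths are in m, angles in rad, forces in N, time in s.
With the tool pointing down it reaches from about 0.425 to 0.925 m from the base axis. Payload 6.8 kg.
Tool frame: the origin (TCP) lies on the centre line of the jaws, within the pads' length; the fingertips stand 8 mm ahead of it and the grasp point (between the pads) lies 11 mm behind it (bot.tips_ahead is the distance from the TCP to the fingertips, in m); z points along the fingers, y is the line along which they close (so a half turn about z gives the same grasp; the last joint's range is limited). The gripper opens to 85 mm and grips with 20 to 120 N. Pads are 22 mm wide; open, the fingers measure 114 mm over their backs; the gripper's body (76 mm by 85 mm) begins 54 mm behind the grasp point. The pads swing forward as they close: fully open they stand 13 mm farther back than shut.
Start: joints at [1.025, 0.477, 0.022, 1.555, -0.011, 1.109, -0.083], TCP at [0.286, -0.611, 0.239] pointing down, gripper open.
Joint ranges: [-2.96, 2.96], [-0.34, 2.1], [-1.41, 1.46], [0.24, 2.44], [-1.37, 4.51], [0.17, 1.92], [-2.96, 2.96]. Speed limits (rad/s): [2.39, 2.39, 3.14, 3.14, 3.14, 3.14, 3.14].

## Interface

Orientations are given as a unit quaternion [w, x, y, z].
In Python, from station import bot gives the robot as it stands.
- The arm moves only by the tool send_rows, never from a script. Its argument "deltas" is text: rows parted by semicolons, each of 4 numbers parted by spaces: the shift along the tool's x, y, z in m, then the turn about the tool's z in degrees. In form: x y z spin; .... A call has 1 to 5 rows; each row is the pose to reach, as a shift and turn from the pose commanded when the call began, along the tool's axes at that moment; what a row does not reach only later rows make up. A row lasts 1/10 s, in which the tool goes at most 50 mm and 8.59 degrees, less where a joint would pass 70% of its speed; a pose out of reach is approached as far as the arm can. A call with a gripper value outside its range is refused whole. "claw" is the opening, from 0 (shut) to 1 (fully open), set as the call begins (left out, the last holds). The fingers move at their own pace and stop on an object; "force" is the grip in N (left out, the last holds). Time passes only in rows, so rows that repeat a pose let the fingers close. It gives the time, the measured TCP pose, the force, the opening and the grip force at its end, in the units of the state.
- bot.get_obs(): the state, without advancing time (a new reading comes with each control period).
- bot.read_camera(name): name is "side" or "top" or "wrist"; returns a dict with "img" (384x512x3 uint8, red, green, blue), "depth" (384x512 float32, m along the optical axis (not along the pixel's ray), 0 where there is no reading), "fx", "fy", "cx", "cy" (pixels), "camera_from_world" (4x4, takes a point from world to camera coordinates). Camera axes: x right, y up, looking along -z (the intrinsics and any distortion apply to the point x, -y, -z); pixel columns grow to the right and rows downward; lengths in m; the calibration is good to about 2 mm. A picture is of the moment at which its call begins.
- bot.hand_in(): hands the job in; it is judged then, once.
Trained networks look in a picture, given as the dict that the camera call returned (one of the last four; its "shot" number tells which), for a name from the list of things; names that differ only in an ending like _2 or _b are one class to them, and where a whole thing is asked for, a point or a joint stands for the part that bears it (a point fixed in the world has none). Each returns a list of dicts, best first, with "confidence" (0 to 1); they miss things now and then, are a little off and sometimes report something else, mostly with a low value. They report only what shows in the picture. A call takes as long as a camera call.
- bot.masks_of(picture, query): "mask" (384x512 bool, what is visible of it).
- bot.landmark_of(picture, query): "xyz" ([x, y, z] in m, in world coordinates, good to about 4 mm: a listed point, or the origin of a listed thing).
The state is a dict: "t": time; "q": joint angles; "joint_vel": joint speeds; "joint_torque": joint torques, N m; "eef_pos": TCP position; "tool_rot": TCP orientation; "contact_force": force on the tool from outside, world axes, zero at the start; "torque": the same for the moment, N m; "gripper_width": opening from 0.0 (shut) to 1.0 (fully open); "grasp_force": force on a finger pad.
Only numpy, scipy, OpenCV 4.12 (cv2) and the standard library are available. Lean on these libraries where they do the work, as an engineer would, in place of code of your own. Each camera call takes 0.05 s, during which the arm holds its last target. There are 200 camera calls.

## Task

The push bar of the studio's stock trolley is clamped up on the painting table. Check its brake: with the backs of the fingers, press the red lever in towards the bar until it comes up against its stop, short of the bar, hold it there for two seconds, then let it spring fully back out and move clear. Press only from the outside, firmly but without ramming it; do not grip the lever or touch the bar, and leave the black lever and the painting things where they are.

Things in the scene. Friction and masses are not known exactly. Their poses are not given: they have to be found in the camera images.
- push_bar: Fixed aluminium tube, 30 mm in diameter, 540 mm long, along the body's y axis, its axis 150 mm above the table. Origin: on the table under its middle. Wooden clamp blocks at y = +-235 mm, 55 (x) x 36 (y) mm, tops 179 mm high with bolts, feet 120 x 75 x 18 mm. Both levers stand out on the body's -x side, towards the robot, and are pressed towards +x.
- brake_perch: Dark steel clamp on the bar that carries the red lever: collar 42 mm in diameter, 30 mm along the bar. Origin on the bar's axis, 150 mm up, axes parallel to push_bar's. The upright pivot pin is 34 mm from it along -x, 36 mm tall. Red may be nearer either end of the bar; both blades run from their pivots towards the bar's -y end.
- brake_lever (a joint): Red lever's angle, rad: 0 sprung fully out (blade leans 0.38 rad off the bar), 0.32 at its rigid stop (0.06 rad; 18 mm of air left between knob and tube). Blade 12 mm thick, 14 mm high, centred at bar-axis height; end knob 18 mm across, 18 high, 128 mm from the pivot. Sprung: at the pad about 2.3 N to start, 7 N at the stop.
- brake_lever_pad (a point): Best pressing point: centre of the red blade's section, 105 mm from the pivot, 23 mm short of the knob's centre. Moves with the lever, about 33 mm from out to stop. y points along the blade to the pivot, x square from the blade towards the bar (the way to press), z up. The blade's outer face is at x = -6 mm.
- lock_lever (a joint): The black lever, of the same shape, size and spring as the red one, on a perch of its own on the same bar 190 to 240 mm from the red one's. Same meaning of the angle. Leave it alone.
- lock_lever_pad (a point): The same point on the black lever as brake_lever_pad on the red one.
- paint_jar: Closed jar of red paint, 64 mm in diameter, 75 mm high, standing loose beyond the bar. Origin: centre of its underside.
- paint_tin: White paint tin with a blue band, 100 mm in diameter, 120 mm high, standing loose beyond the bar. Origin: centre of its underside.
- clay_bowl: Terracotta bowl, 116 mm across the rim, 55 mm high, standing loose beyond the bar. Origin: centre of its underside.
- paint_brush: Flat paint brush, 200 x 42 x 20 mm, lying loose on the table on the robot's side of the bar, roughly parallel to it. It lies along its own x axis, handle to -x. Origin: its middle, on the table.

How it is judged:
On the way:
1. the red lever is held against its stop by the fingers for 1.5 s (value of joint brake_lever above 0.3 rad and contact force between the fingers and brake_perch above 2 N), for 1.5 s.
At the end, for the whole second after the job is handed in: After the red lever was held at its stop (above 0.30 rad of 0.32, by the fingers) for 1.5 s, it is fully out again (below 0.03 rad), the black lever is out (below 0.03 rad), and jar, tin, bowl and brush are within 20 mm of where they were (value of joint each of brake_lever, lock_lever below 0.03 rad and not (distance of paint_jar from where it was at the start of the episode above 0.02 m) and not (distance of paint_tin from where it was at the start of the episode above 0.02 m) and not (distance of clay_bowl from where it was at the start of the episode above 0.02 m) and not (distance of paint_brush from where it was at the start of the episode above 0.02 m)); the robot touches nothing.
It fails at once if the fingers press the red lever from the bar's side or grip it (grasp point less than 6 mm outside the middle of the blade) (contact force between the fingers and brake_perch above 1 N and x of the grasp point in the frame of brake_lever_pad above -0.006 m).
It fails at once if the bar or its clamp blocks are touched with more than 2 N (contact force between any of the fingers, the arm and push_bar above 2 N).
It fails at once if the red lever is rammed with more than 60 N (contact force between any of the fingers, the arm and brake_perch above 60 N).
It fails at once if the black lever is pressed more than 0.06 rad (value of joint lock_lever above 0.06 rad).
It fails at once if the jar, tin, bowl or brush is moved more than 20 mm (distance of any of paint_jar, paint_tin, clay_bowl, paint_brush from where it was at the start of the episode above 0.02 m).
It also fails if it takes over 37 s, if anything falls off the work surface, if the arm or the gripper's body presses on something with over 40 N, if the wrist force passes 120 N, or if a joint passes its speed limit or range.

## Working session

There is one attempt and no reset: what is moved stays moved. The work goes in short steps, Python scripts to look and compute and a tool call to move; the robot and the scene stay as the last step left them, time stands still between calls to the robot, and variables do not carry over. Pictures are saved under pics/ and viewed, at most 10 in all, crops included, and the job is handed in when it is done.

Besides the shell and the picture viewer there is one more tool, called as name(argument=value, ...), one argument or row to a line, values as JSON. send_rows: Moves the arm, as the interface text tells. Its arguments: {"type":"object","properties":{"deltas":{"type":"string"},"claw":{"type":"number"},"force":{"type":"number"}},"required":["deltas"]}

```bash
mkdir -p pics; python3 - <<'E'
from station import bot
import cv2,numpy as np
o=bot.get_obs();print(o)
for n in["top","side"]:
    p=bot.read_camera(n);cv2.imwrite(f"pics/{n}.png",p["img"][:,:,::-1])
    for q in["push_bar","brake_perch","brake_lever_pad","lock_lever_pad","paint_brush","paint_jar","paint_tin","clay_bowl"]:
        print(n,q,[(np.round(d["xyz"],3).tolist(),round(d["confidence"],2)) for d in bot.landmark_of(p,q)][:3])
E
```

```text
{'t': 0.0, 'q': array([ 1.02491109,  0.47778394,  0.02235203,  1.5564551 , -0.01147644,
        1.10931871, -0.08311374]), 'joint_vel': array([ 0.00189307, -0.00196519,  0.00019754,  0.00094641,  0.0001715 ,
       -0.00092074,  0.00029596]), 'joint_torque': array([-7.91177281e-04, -5.96459734e+01,  1.60778940e+00, -2.81204689e+01,
        1.24992180e-02,  9.30501177e-03,  6.39285463e-05]), 'eef_pos': array([ 0.28588195, -0.61082548,  0.23833526]), 'tool_rot': array([-8.75220247e-04,  9.76137299e-01,  2.17152321e-01, -2.78200252e-04]), 'contact_force': array([0.69131833, 0.35558665, 0.28189496]), 'torque': array([-0.01097968,  0.05288972, -0.02936998]), 'grasp_force': 0.0, 'gripper_width': 0.9979443858303475}
top push_bar []
top brake_perch [([0.644, 0.252, 0.151], 0.73)]
top brake_lever_pad [([0.546, 0.186, 0.153], 0.67), ([0.453, 0.093, 0.001], 0.35)]
top lock_lever_pad [([0.47, -0.032, 0.154], 0.83)]
top paint_brush [([0.452, 0.092, 0.001], 0.77)]
top paint_jar [([0.735, 0.17, -0.006], 0.84)]
top paint_tin [([0.72, 0.053, -0.002], 0.78), ([0.647, 0.255, 0.152], 0.34)]
top clay_bowl [([0.64, -0.098, 0.004], 0.55)]
side push_bar []
side brake_perch [([0.648, 0.252, 0.144], 0.93), ([0.449, 0.09, -0.0], 0.75)]
side brake_lever_pad [([0.545, 0.186, 0.147], 0.6)]
side lock_lever_pad [([0.472, -0.028, 0.151], 0.52)]
side paint_brush [([0.45, 0.088, 0.002], 0.72)]
side paint_jar [([0.736, 0.171, -0.002], 0.63)]
side paint_tin [([0.711, 0.053, -0.002], 0.65)]
side clay_bowl [([0.646, -0.097, -0.001], 0.85)]
```

View pics/top.png

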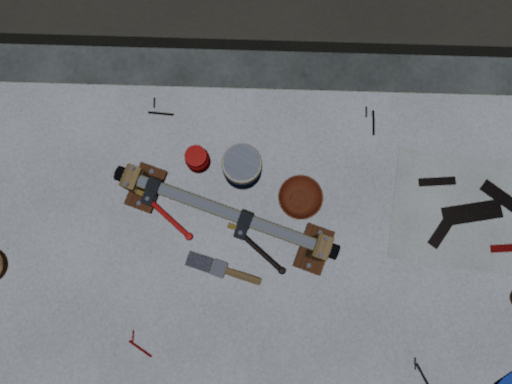

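View pics/side.png

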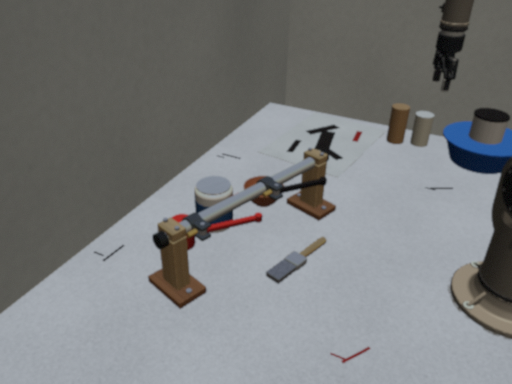

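The top view shows the red lever's pad near (172,220) and the black lever's near (268,255). The brush is at (222,268), and the jar, tin and bowl are beyond the bar. The side view agrees. The landmarks match the given geometry: perch to pad is 0.120 m against 0.122 m expected. That puts the bar's yaw at about -20° and the press direction at about -42° when out and -23° at the stop.

send_rows(
  deltas="0.04 -0.026 -0.008 -4; 0.08 -0.052 -0.016 -8; 0.12 -0.078 -0.024 -12; 0.16 -0.104 -0.03 -16; 0.2 -0.13 -0.03 -20",
  claw=0,
)

```text
t: 1.4
eef_pos: [0.4134, -0.4075, 0.2706]
tool_rot: [0.001, 0.923, 0.385, 0.001]
contact_force: [0.6, 0.0, -0.1]
gripper_width: 0.136
grasp_force: 0.0
```

```bash
cat > h.py <<'E'
from station import bot
import numpy as np
from scipy.spatial.transform import Rotation as R
def st():
    o=bot.get_obs();q=o["tool_rot"];r=R.from_quat([q[1],q[2],q[3],q[0]]);y=r.as_matrix()[:,1]
    print("t",round(o["t"],2),"pos",o["eef_pos"].round(4),"yaw y",np.degrees(np.arctan2(y[1],y[0])).round(2),"F",o["contact_force"].round(1),"w",round(o["gripper_width"],2),"q",o["q"].round(2))
    return o,r
def to(p):
    o,r=st();print("delta tool",r.inv().apply(np.array(p)-o["eef_pos"]).round(4))
E
python3 -c "
from h import *
print(bot.tips_ahead);to([.48,-.25,.27]);to([.48,.215,.27])"
```

```text
0.008
t 1.4 pos [ 0.4134 -0.4075  0.2706] yaw y -44.76 F [ 0.6  0.  -0.1] w 0.14 q [ 0.78  0.3  -0.13  1.75  0.04  1.1  -0.15]
delta tool [ 0.1587 -0.0636  0.0005]
t 1.4 pos [ 0.4134 -0.4075  0.2706] yaw y -44.76 F [ 0.6  0.  -0.1] w 0.14 q [ 0.78  0.3  -0.13  1.75  0.04  1.1  -0.15]
delta tool [ 4.889e-01 -3.911e-01 -3.000e-04]
```

send_rows(
  deltas="0.037 -0.028 0 0; 0.074 -0.056 0 0; 0.111 -0.084 0 0; 0.148 -0.112 0 0; 0.185 -0.14 0 0",
)

```text
t: 1.9
eef_pos: [0.4437, -0.1772, 0.2696]
tool_rot: [0.0, 0.924, 0.383, 0.0]
contact_force: [1.2, 0.6, 0.2]
gripper_width: -0.004
grasp_force: 0.0
```

send_rows(
  deltas="0.037 -0.028 0 0; 0.074 -0.056 0 0; 0.111 -0.084 0 0; 0.148 -0.112 0 0; 0.185 -0.14 0 0",
)

```text
t: 2.4
eef_pos: [0.4752, 0.0526, 0.2697]
tool_rot: [0.0, 0.924, 0.383, 0.0]
contact_force: [1.5, -0.6, -0.4]
gripper_width: -0.002
grasp_force: 0.0
```

```bash
python3 -c "
from h import *
to([.48,.215,.27])"
```

```text
t 2.4 pos [0.4752 0.0526 0.2697] yaw y -44.94 F [ 1.5 -0.6 -0.4] w -0.0 q [ 0.2   0.15 -0.48  1.95  0.08  1.06 -1.1 ]
delta tool [ 0.1183 -0.1113 -0.0003]
```

send_rows(
  deltas="0.035 -0.03 0 -1; 0.07 -0.06 0 -2; 0.09 -0.085 0 -3; 0.105 -0.1 0 -3; 0.105 -0.1 0 -3",
)

```text
t: 2.9
eef_pos: [0.4778, 0.1996, 0.2696]
tool_rot: [-0.001, 0.912, 0.41, 0.001]
contact_force: [-0.1, 0.3, 0.1]
gripper_width: -0.003
grasp_force: 0.0
```

```bash
cat > look.py <<'E'
from h import *
import cv2
from scipy.optimize import least_squares
p=bot.read_camera("wrist");cv2.imwrite("pics/wrist1.png",p["img"][:,:,::-1])
for n in["wrist","top","side"]:
    p=bot.read_camera(n)
    for q in["brake_perch","brake_lever_pad"]:
        print(n,q,[(np.round(d["xyz"],4).tolist(),round(d["confidence"],2)) for d in bot.landmark_of(p,q)][:2])
    ms=bot.masks_of(p,"brake_lever")
    if not ms: print("nomask");continue
    # red pixels within perch mask -> world
    im=p["img"].astype(int);m=ms[0]["mask"]&(im[...,0]>2*im[...,1])&(im[...,0]>80)&(p["depth"]>0)
    v,u=np.nonzero(m);d=p["depth"][v,u]
    c=np.c_[(u-p["cx"])/p["fx"]*d,-(v-p["cy"])/p["fy"]*d,-d,np.ones(len(d))]
    w=(c@np.linalg.inv(p["camera_from_world"]).T)[:,:3]
    w=w[(w[:,2]>.135)&(w[:,2]<.17)]
    print(ms[0]["confidence"],len(w),"z top",np.percentile(w[:,2],95).round(4))
    if n!="side": w=w[w[:,2]>np.median(w[:,2])-.004]
    a=cv2.fitLine(w[:,:2].astype(np.float32),cv2.DIST_HUBER,0,.001,.001).ravel()
    s=(w[:,:2]-a[2:])@a[:2];k=[a[2:]+a[:2]*x for x in (s.min(),s.max())]
    print("dir",np.degrees(np.arctan2(a[1],a[0])).round(2),"ends",np.round(k,4).tolist())
st()
E
python3 look.py
```

```text
wrist brake_perch []
wrist brake_lever_pad [([0.5424, 0.1854, 0.1499], 0.84)]
0.75 1906 z top 0.1586
dir 49.63 ends [[0.525, 0.162], [0.6046, 0.2557]]
top brake_perch [([0.6459, 0.2515, 0.1529], 0.93)]
top brake_lever_pad [([0.5478, 0.1846, 0.1531], 0.82)]
0.66 242 z top 0.1602
dir 49.25 ends [[0.5253, 0.1608], [0.6055, 0.2539]]
side brake_perch [([0.6442, 0.2554, 0.1475], 0.67)]
side brake_lever_pad [([0.5441, 0.1877, 0.1484], 0.88)]
0.94 273 z top 0.158
dir 49.04 ends [[0.5228, 0.1694], [0.6019, 0.2605]]
t 3.55 pos [0.4785 0.1957 0.2693] yaw y -41.94 F [-0.5  0.1  0. ] w -0.0 q [-0.02  0.24 -0.57  1.86  0.14  1.08 -1.38]
```

View pics/wrist1.png

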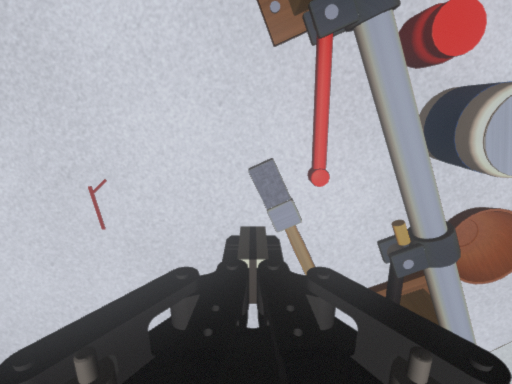

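The wrist view shows the red blade running from about (325,40) to the knob at (319,177), clear of the closed fingers at (252,245). The brush at (275,195) and the tin, bowl and jar are off the path. Three views put the blade direction at about 49.3° and the pad at about (0.546, 0.186, 0.150).

```bash
python3 -c "
from h import *
to([.514,.2175,.142])"
```

```text
t 3.55 pos [0.4785 0.1957 0.2693] yaw y -41.94 F [-0.5  0.1  0. ] w -0.0 q [-0.02  0.24 -0.57  1.86  0.14  1.08 -1.38]
delta tool [0.04   0.0118 0.1273]
```

send_rows(
  deltas="0.02 0 0.02 0; 0.04 0.005 0.045 0; 0.04 0.01 0.08 -1; 0.04 0.012 0.11 -1; 0.04 0.012 0.127 -1",
)

```text
t: 4.05
eef_pos: [0.5133, 0.2166, 0.1396]
tool_rot: [-0.0, 0.91, 0.415, -0.002]
contact_force: [0.3, 0.4, 0.3]
gripper_width: 0.001
grasp_force: 0.0
```

send_rows(
  deltas="0 0.002 0 0; 0 0.005 0 0; 0 0.008 0 0; 0 0.011 0 0; 0 0.011 0 0",
)

```text
t: 4.55
eef_pos: [0.5235, 0.2101, 0.1433]
tool_rot: [0.0, 0.91, 0.415, 0.001]
contact_force: [0.6, -1.3, -0.1]
gripper_width: 0.002
grasp_force: 0.0
```

```bash
sed -i 's/wrist1/wrist2/' look.py; python3 look.py; python3 -c "
from h import *
to([.5324,.2013,.142]);to([.5565,.1784,.142])"
```

```text
wrist brake_perch []
wrist brake_lever_pad [([0.5426, 0.1817, 0.15], 0.98)]
0.65 4872 z top 0.1573
dir 49.34 ends [[0.5429, 0.1837], [0.6044, 0.2553]]
top brake_perch [([0.6467, 0.2555, 0.1533], 0.81)]
top brake_lever_pad [([0.5488, 0.1846, 0.1528], 0.6)]
nomask
side brake_perch [([0.645, 0.2561, 0.1469], 0.63)]
side brake_lever_pad [([0.5447, 0.184, 0.1479], 0.65)]
0.52 212 z top 0.1575
dir 48.39 ends [[0.5469, 0.1975], [0.6038, 0.2616]]
t 5.2 pos [0.5224 0.2104 0.1423] yaw y -40.91 F [-0.5  0.4  0.2] w -0.0 q [-0.08  0.46 -0.52  1.89  0.29  0.87 -1.47]
t 5.2 pos [0.5224 0.2104 0.1423] yaw y -40.91 F [-0.5  0.4  0.2] w -0.0 q [-0.08  0.46 -0.52  1.89  0.29  0.87 -1.47]
delta tool [-0.0004  0.0135  0.0003]
t 5.2 pos [0.5224 0.2104 0.1423] yaw y -40.91 F [-0.5  0.4  0.2] w -0.0 q [-0.08  0.46 -0.52  1.89  0.29  0.87 -1.47]
delta tool [-0.0019  0.0467  0.0003]
```

View pics/wrist2.png

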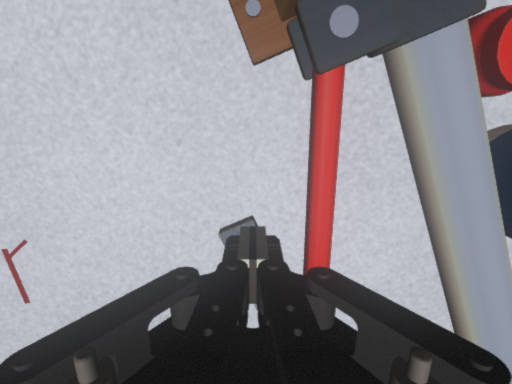

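send_rows(
  deltas="0 0.004 0 0; 0 0.008 0 0; 0 0.012 0 -1; 0 0.016 0 -2; -0.001 0.02 0 -4",
)

```text
t: 5.7
eef_pos: [0.5366, 0.197, 0.1423]
tool_rot: [-0.001, 0.894, 0.448, -0.0]
contact_force: [-1.9, 3.0, 0.4]
gripper_width: -0.005
grasp_force: 1.7
```

send_rows(
  deltas="0 0.004 0 -2.5; 0 0.008 0 -5; 0 0.012 0 -7.5; 0 0.016 0 -10; 0 0.018 0 -11",
)

```text
t: 6.2
eef_pos: [0.5495, 0.1852, 0.1418]
tool_rot: [-0.001, 0.847, 0.531, -0.002]
contact_force: [-7.6, -0.9, 3.8]
gripper_width: -0.004
grasp_force: 3.1
```

```bash
python3 -c "
from h import *
to([.5565,.1784,.142])"
```

```text
t 6.2 pos [0.5495 0.1852 0.1418] yaw y -25.79 F [-7.6 -0.9  3.8] w -0.0 q [ 0.    0.5  -0.57  1.84  0.33  0.9  -1.17]
delta tool [-0.0031  0.0092 -0.0003]
```

send_rows(
  deltas="-0.001 0.002 0 -1; -0.001 0.004 0 -2; -0.002 0.006 0 -3; -0.002 0.008 0 -3; -0.002 0.009 0 -3",
)

```text
t: 6.7
eef_pos: [0.5564, 0.1806, 0.1419]
tool_rot: [-0.001, 0.833, 0.553, -0.002]
contact_force: [-7.8, 2.1, 2.8]
gripper_width: -0.005
grasp_force: 3.8
```

send_rows(
  deltas="0 0.001 0 0; 0 0.002 0 0; 0 0.003 0 0; 0 0.003 0 0; 0 0.003 0 0",
)

```text
t: 7.2
eef_pos: [0.5576, 0.18, 0.1418]
tool_rot: [-0.002, 0.833, 0.554, -0.003]
contact_force: [-11.4, 2.7, 5.7]
gripper_width: -0.0
grasp_force: 5.8
```

```bash
python3 -c "
from h import *
st()"
```

```text
t 7.2 pos [0.5576 0.18   0.1418] yaw y -22.75 F [-11.4   2.7   5.7] w -0.0 q [ 0.02  0.51 -0.58  1.83  0.34  0.91 -1.11]
```

send_rows(
  deltas="0 0.001 0 0; 0 0.002 0 0; 0 0.003 0 0; 0 0.003 0 0; 0 0.003 0 0",
)

```text
t: 7.7
eef_pos: [0.558, 0.1799, 0.1417]
tool_rot: [-0.003, 0.832, 0.554, -0.005]
contact_force: [-18.9, 2.4, 11.5]
gripper_width: 0.002
grasp_force: 9.5
```

```bash
sed -i 's/wrist2/wrist3/' look.py; python3 look.py
```

```text
wrist brake_perch []
wrist brake_lever_pad [([0.5717, 0.164, 0.15], 0.68)]
0.72 5069 z top 0.1573
dir 68.54 ends [[0.5738, 0.1667], [0.6079, 0.2534]]
top brake_perch []
top brake_lever_pad []
nomask
side brake_perch [([0.6455, 0.2514, 0.1456], 0.69)]
side brake_lever_pad [([0.574, 0.1669, 0.1471], 0.79), ([0.6477, 0.2558, 0.1471], 0.51)]
0.52 178 z top 0.1582
dir 69.45 ends [[0.5744, 0.1812], [0.6025, 0.256]]
t 8.35 pos [0.558  0.1799 0.1417] yaw y -22.67 F [-19.5   3.4  11. ] w -0.01 q [ 0.02  0.51 -0.58  1.82  0.34  0.92 -1.1 ]
```

View pics/wrist3.png

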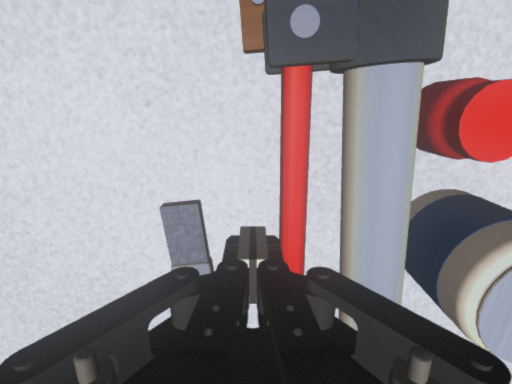

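The image shows the blade at (295,170), nearly parallel to the bar, with air still between them. It has turned about 19° (0.33 rad), and the force rises steeply with no further travel, so it is at the stop. Now I'll hold it there.

send_rows(
  deltas="0 0 0 0; 0 0 0 0; 0 0 0 0; 0 0 0 0; 0 0 0 0",
)

```text
t: 8.85
eef_pos: [0.558, 0.1799, 0.1417]
tool_rot: [-0.003, 0.832, 0.554, -0.005]
contact_force: [-18.1, 3.3, 10.4]
gripper_width: -0.002
grasp_force: 9.5
```

send_rows(
  deltas="0 0 0 0; 0 0 0 0; 0 0 0 0; 0 0 0 0; 0 0 0 0",
)

```text
t: 9.35
eef_pos: [0.558, 0.1799, 0.1417]
tool_rot: [-0.003, 0.832, 0.554, -0.004]
contact_force: [-19.0, 3.3, 11.0]
gripper_width: 0.002
grasp_force: 9.5
```

send_rows(
  deltas="0 0 0 0; 0 0 0 0; 0 0 0 0; 0 0 0 0; 0 0 0 0",
)

```text
t: 9.85
eef_pos: [0.5579, 0.1799, 0.1417]
tool_rot: [-0.003, 0.832, 0.554, -0.005]
contact_force: [-18.3, 2.8, 10.8]
gripper_width: 0.002
grasp_force: 9.5
```

send_rows(
  deltas="0 0 0 0; 0 0 0 0; 0 0 0 0; 0 0 0 0; 0 0 0 0",
)

```text
t: 10.35
eef_pos: [0.558, 0.1799, 0.1417]
tool_rot: [-0.003, 0.832, 0.554, -0.005]
contact_force: [-19.4, 3.1, 11.4]
gripper_width: -0.002
grasp_force: 9.5
```

send_rows(
  deltas="0 -0.006 0 1; 0.001 -0.012 0 4; 0.002 -0.018 0 7; 0.002 -0.024 0 11; 0.002 -0.03 0 14",
)

```text
t: 10.85
eef_pos: [0.5365, 0.1933, 0.1424]
tool_rot: [-0.001, 0.895, 0.447, 0.0]
contact_force: [-1.1, 4.4, -0.3]
gripper_width: -0.002
grasp_force: 1.6
```

send_rows(
  deltas="0 -0.008 0 2; 0 -0.018 0 4; 0 -0.028 0 4; 0 -0.038 0 4; 0 -0.045 0 4",
)

```text
t: 11.35
eef_pos: [0.5006, 0.2187, 0.1423]
tool_rot: [-0.0, 0.909, 0.416, -0.0]
contact_force: [-0.2, 0.5, 0.7]
gripper_width: -0.003
grasp_force: 0.0
```

send_rows(
  deltas="0 -0.005 -0.02 0; 0 -0.005 -0.05 0; 0 -0.005 -0.08 0; 0 -0.005 -0.1 0; 0 -0.005 -0.1 0",
)

```text
t: 11.85
eef_pos: [0.4989, 0.2226, 0.2454]
tool_rot: [0.0, 0.91, 0.416, 0.003]
contact_force: [0.8, -1.1, 0.3]
gripper_width: -0.0
grasp_force: 0.0
```

```bash
sed -i 's/wrist3/wrist4/' look.py; python3 look.py; python3 -c "
from h import *
p=bot.read_camera('top')
for q in['lock_lever_pad','paint_brush','paint_jar','paint_tin','clay_bowl']:
    print(q,[(np.round(d['xyz'],3).tolist(),round(d['confidence'],2)) for d in bot.landmark_of(p,q)][:1])"
```

```text
wrist brake_perch [([0.6477, 0.2512, 0.1539], 0.56)]
wrist brake_lever_pad [([0.5432, 0.1802, 0.1497], 0.76), ([0.4526, 0.0881, 0.0017], 0.66)]
lock_lever_pad [([0.473, -0.03, 0.154], 0.59)]
paint_brush [([0.455, 0.088, 0.003], 0.63)]
paint_jar [([0.739, 0.173, -0.005], 0.84)]
paint_tin [([0.717, 0.055, -0.004], 0.62)]
clay_bowl [([0.642, -0.095, 0.006], 0.93)]Traceback (most recent call last):
  File "look.py", line 17, in <module>
    print(ms[0]["confidence"],len(w),"z top",np.percentile(w[:,2],95).round(4))
                                             ~~~~~~~~~~~~~^^^^^^^^^^^
    return _quantile_unchecked(
        a, q, axis, out, overwrite_input, method, keepdims, weights)
    return _ureduce(a,
                    func=_quantile_ureduce_func,
    ...<5 lines>...
                    overwrite_input=overwrite_input,
                    method=method)
    r = func(a, **kwargs)
    result = _quantile(arr,
                       quantiles=q,
    ...<2 lines>...
                       out=out,
                       weights=wgt)
    slices_having_nans = np.isnan(arr[-1, ...])
                                  ~~~^^^^^^^^^
IndexError: index -1 is out of bounds for axis 0 with size 0
```

The red pad is back at its sprung-out position, within the landmark error. The black lever and the painting things haven't moved, and the arm is clear.

```bash
python3 -c "
from station import bot
print(bot.hand_in())"
```

```text
the job is handed in; nothing more can be done
None
```

The job is handed in, with no verdict shown: I held the red lever at its stop for over 2 s at about 20 N and let it spring back out; the arm is clear, and by camera the black lever and painting things are where they were.

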